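# Load a staple strip and close the stapler's rail

## Task

The air stapler lies upside down in its bench cradle with its magazine rail slid open: load the strip of staples from the carton tray, points up as it stands, by putting its tail end into the channel first, pushing the spring follower back and swinging the front end down behind the nose. Keep hold while the follower brings it forward against the nose, for the glued strip breaks if it is pressed hard or allowed to snap forward; it must lie flat on the channel floor. Then slide the rail fully shut over it so that the catch clicks in, let go, and leave the other things on the bench where they are.

Things in the scene. Friction and masses are not known exactly. Their poses are not given: they have to be found in the camera images.
- strip_mid (a point): centre (half-way up) of the strip of staples: a rigid bar 12 mm wide (x), 110 mm long (y), 38 mm high (z up), 75 g, alike at both ends, standing free in the carton tray, points up. Grasp it from above across its width, by its upper 14 mm, so that the fingers later stay above the channel walls. It breaks when pressed or knocked in the stapler with 30 N or more in all.
- seat (a point): fixed point in the magazine where the strip's centre ends up (along y give or take the nose plate's 7 mm). x across the magazine, y along it to the rear, z up. Channel floor 19 mm below this point, walls 20 mm high and 13.6 mm apart, mouth bevelled out to 18 mm in the top 4 mm. Measured positions are a millimetre or two out: feel for walls, floor and follower stop.
- nose (a point): fixed point on the channel floor where the nose plate's inner face nominally stands, axes as seat. The plate, which the strip's front finally bears on, is set on slotted bolts and stands up to 7 mm nearer or farther (find it by feel); it rises 20 mm, level with the wall tops, 42 mm thick with the block in front. With its tail edge down in the channel a strip raised 20 degrees passes over it.
- stapler: orange air stapler fixed upside down in a cradle; origin on the bench below the nose's inner face, y to the magazine's rear, 0.25 m high. Its spring follower, a brass block 11 mm wide, 19 mm high with an upright front face, waits 92 mm behind the nose point and stops dead at 120.5 mm; it pushes to the nose with 3 N at first, 7.5 N at the stop.
- rail_fin (a point): centre of the orange ribbed thumb fin on the rail's rear end: 10 mm wide (x), 34 mm long (y); its top is 10.5 mm above this point, the rail's flat roof 12.5 mm below. Pinch it from above across its width, or push it from behind. Axes as seat.
- rail (a joint): how far the dark steel rail (inverted U, 159 mm long, sliding over the channel along seat's y) stands open, in m: 0 fully shut, 0.150 fully open, about 2 N of drag. Its roof clears a seated strip by 3 mm. In the last 8 mm it rides past a spring catch on the magazine's side (about 10 N), which snaps in just before the end stop.
- carton_tray: opened cardboard refill carton fixed to the bench, inside 72 x 136 mm, floor 2 mm and walls 14 mm high, with a flap at its -y end; origin under its centre, y axis along its length.
- masking_roll: roll of green masking tape lying flat, 98 mm across, 25 mm high; origin under its centre. Leave it where it is.
- blue_driver: blue-handled screwdriver lying on the bench, 237 mm long along its y axis, handle 30 mm thick; origin under its middle. Leave it where it is.
- ball_bearing: sealed ball bearing lying flat, 62 mm across, 16 mm high; origin under its centre. Leave it where it is.
- marker: white marker pen with red cap lying on the bench, 122 mm long along its y axis, 15 mm thick; origin under its middle. Leave it where it is.
Not all that is in view belongs to the job. What is shaped like the part that bears strip_mid but yellow is not meant.

How it is judged:
By the outcome, as a careful person would: the job done as asked, in the order asked, and still so for the second after the job is handed in, with the robot touching nothing.
It also fails if it takes over 72 s, if anything falls off the work surface, if the arm or the gripper's body presses on something with over 40 N, if the wrist force passes 120 N, or if a joint passes its speed limit or range.

## Robot

A 6-joint arm with a two-finger parallel gripper is mounted at the origin on the work surface; the furniture and walls round the work are solid. World frame = base frame: x ahead of the robot, y to its left, z up, the work surface at z = 0. Lengths are in m, angles in rad, forces in N, time in s.
With the tool pointing down it reaches from about 0.375 to 0.9 m from the base axis. Payload 3.1 kg.
Tool frame: the origin (TCP) lies at the centre of the arm's flange, where the gripper is bolted on; the fingertips stand 182 mm ahead of it and the grasp point (between the pads) lies 164 mm ahead of it; z points along the fingers, y is the line along which they close (so a half turn about z gives the same grasp; the last joint's range is limited). The gripper opens to 87 mm and grips with 3 to 60 N. Pads are 19 mm wide; open, the fingers measure 117 mm over their backs; the gripper's body (75 mm by 190 mm) begins 51 mm behind the grasp point.
Start: joints at [1.04, 0.527, 1.433, -0, 1.181, -0.178], TCP at [0.215, 0.587, 0.405] pointing down, gripper open.
Joint ranges: [-3.08, 3.08], [-0.75, 2.2], [0.22, 2.44], [-1.43, 4.57], [0, 2.65], [-2.85, 2.85]. Speed limits (rad/s): [2.79, 2.79, 3.14, 3.14, 3.14, 3.14].

## Interface

Orientations are given as a unit quaternion [x, y, z, w].
In Python, from rig import * gives the robot as it stands.
- The arm moves only by the tool move_arm, never from a script. Its argument "commands" is a list that holds one entry, the list of rows, each a list of 6 numbers: the shift along the tool's x, y, z in units of 40 mm (1.0 is 40 mm), then the turn, a rotation vector about the tool's x, y, z in rad. A call has 1 to 12 rows; each row is the pose to reach, as a shift and turn from the pose commanded when the call began, along the tool's axes at that moment; what a row does not reach only later rows make up. A row lasts 1/8 s, in which the tool goes at most 62.5 mm and 10.7 degrees, less where a joint would pass 70% of its speed; a pose out of reach is approached as far as the arm can. A call with a gripper value outside its range is refused whole. "claw" is the closure, from -1 (fully open) to 1 (shut), so that 0 is half open, set as the call begins (left out, the last holds). The fingers move at their own pace and stop on an object; "squeeze" is the grip in N (left out, the last holds). Time passes only in rows, so rows that repeat a pose let the fingers close. It gives the time, the measured TCP pose, the force, the opening and the grip force at its end, in the units of the state.
- get_obs(): the state, without advancing time (a new reading comes with each control period).
- camera(name): name is "side" or "top"; returns a dict with "pixels" (400x640x3 uint8, blue, green, red), "range_z" (400x640 float32, m along the optical axis (not along the pixel's ray), 0 where there is no reading), "camera_matrix" (3x3 intrinsics, pixels), "D" ([k1, k2, p1, p2, k3] as OpenCV has them; the pictures are not rectified), "extrinsics" (4x4, takes a point from world to camera coordinates). Camera axes: x right, y up, looking along -z (the intrinsics and any distortion apply to the point x, -y, -z); pixel columns grow to the right and rows downward; lengths in m; the calibration is good to about 2 mm. A picture is of the moment at which its call begins.
- hand_in(): hands the job in; it is judged then, once.
The state is a dict: "time": time; "q": joint angles; "joint_velocities": joint speeds; "joint_torque": joint torques, N m; "position": TCP position; "tool_rot": TCP orientation; "ft_force": force on the tool from outside, world axes, zero at the start; "moment": the same for the moment, N m; "grip_width": finger opening in m; "grip_force": force on a finger pad.
Only numpy, scipy, OpenCV 4.12 (cv2) and the standard library are available. Lean on these libraries where they do the work, as an engineer would, in place of code of your own. Each camera call takes 0.05 s, during which the arm holds its last target. There are 200 camera calls.

## Working session

There is one attempt and no reset: what is moved stays moved. The work goes in short steps, Python scripts to look and compute and a tool call to move; the robot and the scene stay as the last step left them, time stands still between calls to the robot, and variables do not carry over. Pictures are saved under pics/ and viewed, at most 11 in all, crops included, and the job is handed in when it is done.

Besides the shell and the picture viewer there is one more tool, called in YAML: its name, and indented under it one key for each argument. move_arm: Moves the arm, as the interface text tells. Its arguments: {"type":"object","properties":{"commands":{"type":"array","items":{"type":"array","items":{"type":"array","items":{"type":"number"}}}},"claw":{"type":"number"},"squeeze":{"type":"number"}},"required":["commands"]}

```bash
ls; mkdir -p pics; cat > h.py <<'E'
from rig import *
import numpy as np, cv2
from scipy.spatial.transform import Rotation as R
def snap(n):
    c=camera(n); np.savez('pics/%s.npz'%n,**{k:np.array(v) for k,v in c.items()}); return c
def world(c,u,v,z=None):
    K=np.array(c['camera_matrix']);D=np.array(c['D']);E=np.array(c['extrinsics'])
    p=cv2.undistortPoints(np.array([[[u,v]]],float),K,D)[0,0]
    d=np.array([p[0],-p[1],-1.0]); Ri=E[:3,:3].T; o=-Ri@E[:3,3]; w=Ri@d
    if z is None: s=c['range_z'][int(round(v)),int(round(u))]
    else: s=(z-o[2])/w[2]
    return o+s*w
E
python3 - <<'E'
from h import *
for n in('side','top'):
    c=snap(n); cv2.imwrite('pics/%s0.png'%n,c['pixels']); E=np.array(c['extrinsics']); print(n,-E[:3,:3].T@E[:3,3],np.array(c['camera_matrix']).round(1).tolist(),(-E[2,:3]).round(2))
print(get_obs())
E
```

```text
pics
side [0.34825109 1.36835212 0.87838169] [[437.3, 0.0, 315.7], [0.0, 437.3, 194.3], [0.0, 0.0, 1.0]] [ 0.01 -0.87 -0.5 ]
top [0.1511167  0.07112042 1.63597122] [[479.3, 0.0, 322.1], [0.0, 479.3, 206.4], [0.0, 0.0, 1.0]] [ 0.14 -0.02 -0.99]
{'time': 0.1, 'q': array([ 1.04049275e+00,  5.28412096e-01,  1.43377301e+00, -1.23884842e-05,
        1.18138290e+00, -1.78474248e-01]), 'joint_velocities': array([ 1.27363178e-03, -2.24837671e-03, -4.12636682e-03,  8.73720594e-05,
       -1.31234974e-03,  1.53518611e-03]), 'joint_torque': array([ 1.41068494e-04, -4.40986991e+01, -1.77151108e+01,  6.35412242e-02,
        5.33752958e-02, -5.24390839e-05]), 'position': array([0.21518827, 0.58646561, 0.4038456 ]), 'tool_rot': array([ 1.75006354e-01,  9.84566809e-01, -9.28286123e-04, -3.37367652e-04]), 'ft_force': array([-0.13682155, -0.51177277,  0.29172414]), 'moment': array([ 0.00506506, -0.02277452,  0.0379914 ]), 'grip_force': 0.0, 'grip_width': 0.08699344105887555}
```

View pics/top0.png

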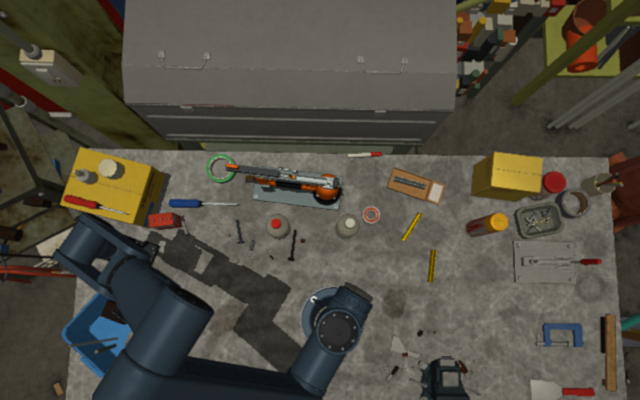

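View pics/side0.png

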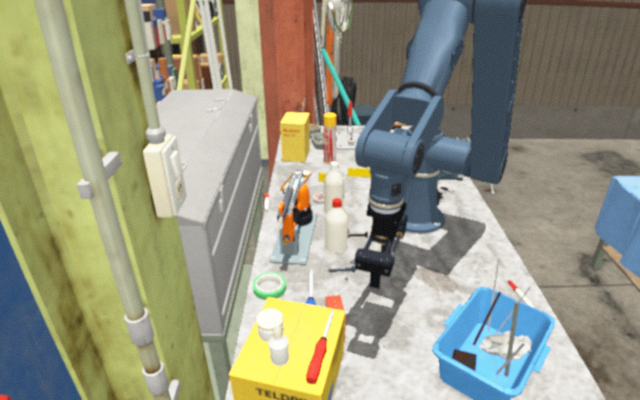

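Top view: the stapler is at about (300,180) with its rear at (240,172), and the carton tray is at (416,185). Candidates for the strip are the bar in the carton (~410,183) and the yellow bars at (411,226) and (432,265). I choose the one in the carton and check it in a close crop.

```bash
python3 - <<'E'
from h import *
c=np.load('pics/top.npz'); im=c['pixels']
a=cv2.resize(im[160:210,380:450],None,fx=8,fy=8,interpolation=cv2.INTER_CUBIC)
b=cv2.resize(im[148:212,200:350],None,fx=5.3,fy=3.1*1.7,interpolation=cv2.INTER_CUBIC)
cv2.imwrite('pics/a.png',a); cv2.imwrite('pics/b.png',b)
for uv in [(337,330),(416,185),(300,150),(250,167),(300,175),(330,185),(222,168),(240,172),(411,183)]: print(uv,world(c,*uv).round(3))
E
```

```text
(337, 330) [0.004 0.003 0.347]
(416, 185) [ 0.453 -0.279  0.03 ]
(300, 150) [ 0.692  0.134 -0.45 ]
(250, 167) [0.462 0.262 0.224]
(300, 175) [0.446 0.113 0.196]
(330, 185) [0.417 0.02  0.195]
(222, 168) [ 0.506  0.389 -0.003]
(240, 172) [0.45  0.294 0.205]
(411, 183) [ 0.458 -0.26   0.039]
```

View pics/a.png

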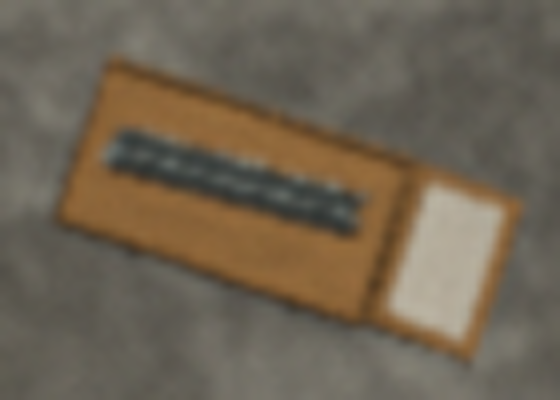

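View pics/b.png

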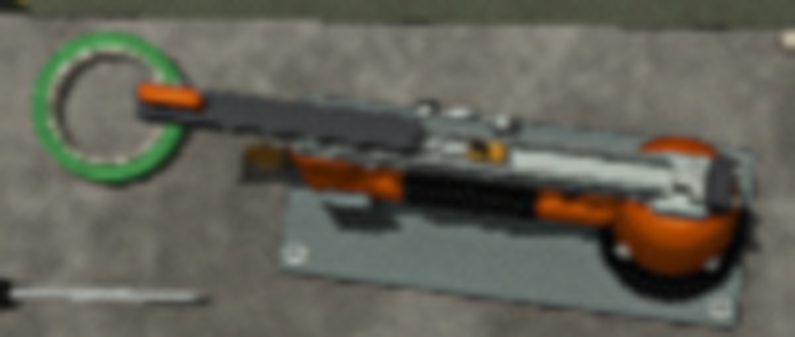

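Crop a shows a single dark-grey strip, crop pixels (105,150)-(360,215), which is image ~(409,183). Crop b shows the orange fin at crop (170,96), the dark rail out to (425,130), the brass follower at (487,152), the open channel running to about (670,180), and the dark nose end at (722,182). Next I fit these with the depth data.

```bash
python3 - <<'E'
from h import *
c=dict(np.load('pics/top.npz')); im=c['pixels'].astype(int)
np.set_printoptions(linewidth=250)
def grid(u0,u1,v0,v1):
    return np.array([[world(c,u,v) for u in range(u0,u1)] for v in range(v0,v1)])
G=grid(222,350,158,192)
print('z mm, cols every 3 from 222'); print((G[:,::3,2]*1000).round().astype(int))
# strip
S=grid(385,435,165,205); P=S.reshape(-1,3); rgb=im[165:205,385:435].reshape(-1,3)
m=(P[:,2]>.03)&(P[:,2]<.05); Q=P[m]; ctr,(w,h),ang=cv2.minAreaRect((Q[:,:2]*1000).astype(np.float32)); print('strip',m.sum(),Q.mean(0),ctr,w,h,ang, np.median(Q[:,2]))
d=np.linalg.svd(Q[:,:2]-Q[:,:2].mean(0))[2][0]; print(d,np.degrees(np.arctan2(d[1],d[0])))
m2=rgb.max(1)<95; m2&=(P[:,2]>.015); Q=P[m2];print(m2.sum(),Q.mean(0))
# orange
for n,a,b in (('rail+',.2,.3),):
    P=G.reshape(-1,3);C=im[158:192,222:350].reshape(-1,3)
    m=(P[:,2]>.2)&(C[:,2]>150)&(C[:,0]<80); Q=P[m]; print('orange/brass');
    uu=np.tile(np.arange(222,350),34)[m]; vv=np.repeat(np.arange(158,192),128)[m]
    for i in range(len(Q)): print(uu[i],vv[i],Q[i].round(4),C[m][i])
E
```

```text
z mm, cols every 3 from 222
[[22 24 23 ... -1 -6  0]
 [-1 13 25 ... -6  2  1]
 [-1  2 18 ...  7  1 -7]
 ...
 [ 3 -2 -3 ...  2 -7 -4]
 [-5  5 -2 ... -5 -4 -1]
 [ 0  4 -4 ... -3  2  5]]
strip 63 [ 0.46422217 -0.25333338  0.03622321] (463.2284240722656, -255.22039794921875) 104.55644226074219 14.849566459655762 75.44009399414062 0.0364299295254793
[-0.26822757 -0.96335558] -105.55882406443982
117 [ 0.45721555 -0.24931683  0.05495025]
orange/brass
227 164 [0.465  0.3268 0.2451] [ 31  88 176]
228 164 [0.466  0.3246 0.2409] [ 36  88 181]
229 164 [0.4649 0.3207 0.2459] [ 49  94 176]
230 164 [0.466  0.3186 0.2415] [ 51  97 168]
231 164 [0.4661 0.3157 0.2412] [ 48  95 155]
226 165 [0.4619 0.3295 0.2453] [ 46  84 155]
227 165 [0.4624 0.327  0.2434] [ 14  88 192]
228 165 [0.1511 0.0711 1.636 ] [ 12  92 200]
229 165 [0.4625 0.3211 0.2436] [ 15  93 200]
230 165 [0.4631 0.3186 0.241 ] [ 19  94 200]
231 165 [0.4636 0.316  0.239 ] [ 24  96 200]
232 165 [0.4622 0.3119 0.2454] [ 30  96 196]
233 165 [0.4624 0.3091 0.245 ] [ 33  97 194]
234 165 [0.4626 0.3063 0.2441] [ 26  89 187]
235 165 [0.4632 0.3037 0.242 ] [ 21  82 181]
236 165 [0.4615 0.2995 0.2499] [ 35  80 164]
227 166 [0.4593 0.3268 0.2436] [ 19  74 162]
228 166 [0.4608 0.325  0.2372] [ 15  81 176]
229 166 [0.4597 0.3211 0.2424] [ 22  90 185]
230 166 [0.4607 0.3189 0.2383] [ 22  94 192]
231 166 [0.4597 0.3152 0.2429] [ 25  96 198]
232 166 [0.4598 0.3123 0.2428] [ 25 101 202]
233 166 [0.46   0.3095 0.2421] [ 23 102 203]
234 166 [0.4589 0.3057 0.2473] [ 20 100 204]
235 166 [0.4597 0.3033 0.2439] [ 14  94 202]
236 166 [0.4592 0.2999 0.2465] [ 14  85 186]
233 167 [0.4577 0.3099 0.239 ] [ 11  66 151]
234 167 [0.457  0.3064 0.2425] [ 13  71 162]
235 167 [0.4555 0.3023 0.2495] [ 11  74 170]
236 167 [0.4563 0.2999 0.2461] [  8  69 160]
293 175 [0.4448 0.1338 0.2011] [ 60 122 156]
294 176 [0.4416 0.1307 0.2015] [ 35 109 154]
```

```bash
python3 - <<'E'
from h import *
for n,(u0,u1,v0,v1) in (('top',(215,350,155,200)),('side',(240,340,160,270))):
    c=dict(np.load('pics/%s.npz'%n)); im=c['pixels'].astype(int)
    P=np.array([world(c,u,v) for v in range(v0,v1) for u in range(u0,u1)]); C=im[v0:v1,u0:u1].reshape(-1,3)
    UV=np.array([(u,v) for v in range(v0,v1) for u in range(u0,u1)])
    for nm,lo,hi in (('roof',.210,.230),('wall',.188,.207)):
        m=(P[:,2]>lo)&(P[:,2]<hi)&(P[:,0]>.40)&(P[:,0]<.50)&(P[:,1]>0)&(P[:,1]<.36)
        print(n,nm,m.sum())
        for y in np.arange(0,.34,.02):
            k=m&(abs(P[:,1]-y)<.01)
            if k.sum()>2: print('  y%.2f n%d x %.4f..%.4f med %.4f mean %.4f z %.4f'%(y,k.sum(),P[k,0].min(),P[k,0].max(),np.median(P[k,0]),P[k,0].mean(),np.median(P[k,2])))
    m=(P[:,2]>.19)&(C[:,2]>1.5*C[:,1])&(C[:,2]>110)&(P[:,1]>.27)&(P[:,1]<.36)&(P[:,0]<.5); Q=P[m]; print(n,'fin',m.sum(),Q.mean(0),Q.min(0),Q.max(0))
    cv2.imwrite('pics/z_%s.png'%n,0*c['pixels'])
c=dict(np.load('pics/side.npz'));im=c['pixels'][165:275,225:345]
cv2.imwrite('pics/c.png',cv2.resize(im,None,fx=5.4,fy=5.4,interpolation=cv2.INTER_CUBIC))
E
```

```text
top roof 340
  y0.12 n3 x 0.4519..0.4552 med 0.4547 mean 0.4539 z 0.2122
  y0.14 n7 x 0.4518..0.4608 med 0.4578 mean 0.4574 z 0.2120
  y0.16 n5 x 0.4601..0.4662 med 0.4626 mean 0.4627 z 0.2134
  y0.18 n36 x 0.4367..0.4665 med 0.4458 mean 0.4474 z 0.2209
  y0.20 n44 x 0.4384..0.4579 med 0.4484 mean 0.4483 z 0.2204
  y0.22 n48 x 0.4403..0.4619 med 0.4506 mean 0.4502 z 0.2215
  y0.24 n46 x 0.4421..0.4633 med 0.4509 mean 0.4515 z 0.2220
  y0.26 n44 x 0.4456..0.4654 med 0.4548 mean 0.4545 z 0.2209
  y0.28 n47 x 0.4463..0.4686 med 0.4558 mean 0.4567 z 0.2221
  y0.30 n29 x 0.4495..0.4690 med 0.4552 mean 0.4565 z 0.2211
  y0.32 n20 x 0.4512..0.4731 med 0.4550 mean 0.4558 z 0.2210
top wall 360
  y0.00 n28 x 0.4115..0.4392 med 0.4264 mean 0.4260 z 0.1954
  y0.02 n40 x 0.4145..0.4390 med 0.4272 mean 0.4273 z 0.1971
  y0.04 n20 x 0.4181..0.4422 med 0.4377 mean 0.4315 z 0.1965
  y0.06 n27 x 0.4206..0.4445 med 0.4266 mean 0.4327 z 0.1944
  y0.08 n25 x 0.4224..0.4472 med 0.4416 mean 0.4351 z 0.1960
  y0.10 n25 x 0.4258..0.4501 med 0.4438 mean 0.4378 z 0.1953
  y0.12 n33 x 0.4280..0.4601 med 0.4472 
[... 1642 characters left out ...]
5..0.4579 med 0.4460 mean 0.4416 z 0.1955
  y0.14 n19 x 0.4317..0.4601 med 0.4410 mean 0.4439 z 0.1968
  y0.16 n7 x 0.4338..0.4677 med 0.4343 mean 0.4397 z 0.1956
  y0.18 n12 x 0.4360..0.4675 med 0.4385 mean 0.4466 z 0.1992
  y0.20 n7 x 0.4382..0.4406 med 0.4384 mean 0.4392 z 0.1989
  y0.22 n8 x 0.4402..0.4431 med 0.4415 mean 0.4415 z 0.1968
  y0.24 n7 x 0.4421..0.4447 med 0.4441 mean 0.4435 z 0.1976
  y0.26 n6 x 0.4441..0.4475 med 0.4463 mean 0.4460 z 0.1959
  y0.28 n4 x 0.4484..0.4506 med 0.4495 mean 0.4495 z 0.2023
  y0.32 n8 x 0.4538..0.4767 med 0.4700 mean 0.4658 z 0.2039
side fin 40 [0.4595333  0.3225244  0.23054628] [0.45235189 0.30179544 0.19843116] [0.46598624 0.33914932 0.24367511]
```

View pics/c.png

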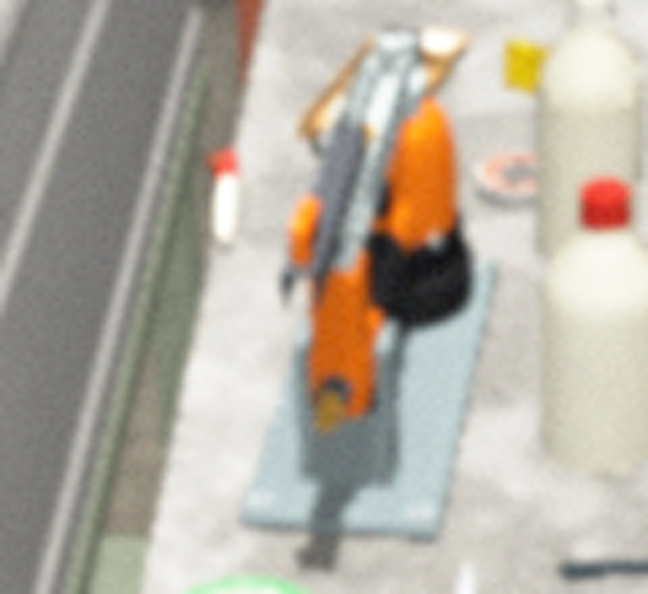

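Crop c confirms the layout: rail open towards the camera, bronze follower in front of it, nose at the far end, clear space above. Next I get profiles along the axis and refine the strip centre.

```bash
python3 - <<'E'
from h import *
a=np.array([.112,.9937]);n=np.array([.9937,-.112]);o=np.array([.4257,0])
for nm,(u0,u1,v0,v1) in (('top',(215,350,155,200)),('side',(240,340,160,270))):
    c=dict(np.load('pics/%s.npz'%nm)); im=c['pixels'].astype(int)
    UV=[(u,v) for v in range(v0,v1) for u in range(u0,u1)]
    P=np.array([world(c,*q) for q in UV]); C=im[v0:v1,u0:u1].reshape(-1,3)
    s=(P[:,:2]-o)@a; t=(P[:,:2]-o)@n
    print(nm)
    for y in np.arange(-.03,.19,.005):
        k=(abs(s-y)<.0026)&(abs(t)<.004)&(P[:,2]>.15)
        if k.any(): print('%.3f'%y,(np.sort(P[k,2])*1e3).round().astype(int).tolist()[:8],C[k].mean(0).round().astype(int))
    k=(P[:,2]>.21)&(abs(t)<.008)&(P[:,2]<.26); print('rail s',np.sort(s[k])[[0,1,2,3,-4,-3,-2,-1]])
    k=(P[:,2]>.185)&(P[:,2]<.21)&(C[:,2]-C[:,0]>50)&(abs(t)<.012)&(s<.18)&(s>.1); print('brass',s[k].round(3),t[k].round(3),(P[k,2]*1e3).round())
c=dict(np.load('pics/top.npz')); im=c['pixels'].astype(int)
g=im.max(2)[170:200,388:430]; 
m=(cv2.resize(g.astype(np.uint8),None,fx=4,fy=4,interpolation=cv2.INTER_CUBIC)<100).astype(np.uint8)
N,L,S,Cn=cv2.connectedComponentsWithStats(m)
for i in np.argsort(-S[1:,4])[:3]+1:
    vu=np.argwhere(L==i); uv=(vu[:,::-1]+.5)/4-.5+[388,170]
    W=np.array([world(c,*q,z=.04)[:2] for q in uv]); print(S[i],cv2.minAreaRect((W*1000).astype(np.float32)),W.mean(0))
E
```

```text
top
-0.005 [191, 193, 199, 199] [48 53 60]
0.000 [195, 195, 197, 199] [58 56 56]
0.005 [197, 197, 198, 198] [62 60 59]
0.010 [176, 179, 192, 193, 196, 199] [63 64 62]
0.015 [195, 196, 199] [136 146 140]
0.020 [199, 199, 199, 199, 200] [156 165 160]
0.025 [195, 197, 197, 198, 199, 202] [157 166 160]
0.030 [174, 176, 177, 199] [144 151 145]
0.035 [176, 176, 178] [166 174 166]
0.040 [176, 177, 179, 180] [169 178 170]
0.045 [173, 178] [166 175 166]
0.050 [173, 175, 180, 185] [160 170 161]
0.055 [176, 178, 181] [169 177 168]
0.060 [176, 176, 177, 178] [168 178 169]
0.065 [177, 177, 178, 182] [168 178 169]
0.070 [175, 179] [170 178 169]
0.075 [171, 176, 177, 183] [166 176 167]
0.080 [174, 177, 179] [168 177 169]
0.085 [174, 176, 176] [167 176 168]
0.090 [171, 175, 183, 185] [170 178 170]
0.095 [175, 177, 182] [168 177 169]
0.100 [166, 172, 176, 179, 179, 181] [164 173 164]
0.105 [173, 177, 179] [169 177 169]
0.110 [172, 175, 177, 180] [170 178 171]
0.115 [175, 178, 180, 181] [170 179 171]
0.120 [177, 181] [172 180 172]
0.125 [172, 174, 177, 183] [142 149 141]
0.130 [192, 194, 194, 196, 201
[... 1460 characters left out ...]
228]
0.145 [192, 202, 203] [147 164 172]
0.185 [222, 222] [138 132 130]
rail s [0.18189954 0.18620072 0.18654799 0.18717546 0.33652373 0.33673985
 0.33849371 0.33961883]
brass [0.133 0.135 0.15 ] [-0.002 -0.002 -0.005] [197. 194. 198.]
[   0   71  139   49 2954] ((421.3958740234375, -238.11444091796875), (41.1162223815918, 116.67301177978516), 0.9915041923522949) [ 0.41527955 -0.21838491]
[  22   25  128   54 2769] ((459.3410339355469, -252.96014404296875), (108.93373107910156, 20.420433044433594), 74.9502944946289) [ 0.45923425 -0.25260375]
[ 78   0  50  18 646] ((496.47137451171875, -267.8377685546875), (14.743099212646484, 41.792442321777344), 1.0082703828811646) [ 0.498152   -0.26884055]
```

```bash
cat >> h.py <<'E'
A=np.array([.112,.9937,0]);N=np.array([.9937,-.112,0]);O=np.array([.4257,0,0])
def Rt(yaw,tilt=0):
    """tool y at yaw (deg), tool down; tilt>0 leans the gripper body towards tool +x (front raised)"""
    y=np.array([np.cos(np.radians(yaw)),np.sin(np.radians(yaw)),0]);z=np.array([0,0,-1.]);x=np.cross(y,z)
    M=R.from_matrix(np.c_[x,y,z]); return R.from_rotvec(y*np.radians(-tilt)*-1)*M if False else M*R.from_rotvec([0,-np.radians(tilt)*0+np.radians(tilt)*TS,0])
TS=-1
def mag(s,t,z): return O+s*A+t*N+[0,0,z]
def plan(*goals):
    o=get_obs(); R0=R.from_quat(o['tool_rot'])
    for p,r in goals: print(((R0.inv().apply(np.array(p)-o['position']))/.04).round(3).tolist(),(R0.inv()*r).as_rotvec().round(4).tolist())
def st():
    o=get_obs(); r=R.from_quat(o['tool_rot']); d=o['position']-O
    print('t%.2f s%.4f t%.4f z%.4f'%(o['time'],d@A,d@N,d[2]),'F a,n,z',[round(float(o['ft_force']@k),1) for k in (A,N,[0,0,1])],'w%.4f g%.1f'%(o['grip_width'],o['grip_force']),'xaxis',r.apply([1,0,0]).round(3),o['position'].round(4))
E
python3 - <<'E'
from h import *
print(Rt(-6.4,20).apply([0,0,1]),Rt(-6.4,20).apply([1,0,0]))
S=[.4635,-.2545]
plan(([.46,.25,.47],Rt(30)),(S+[.30],Rt(-15)),(S+[.209],Rt(-15)))
E
```

```text
[-0.03812462 -0.33988865 -0.93969262] [ 0.10474653  0.93383638 -0.34202014]
[-8.644, -5.79, -1.646] [-0.002, 0.0004, 0.6954]
[-13.074, -17.592, 2.626] [-0.0018, 0.0012, 1.4808]
[-13.074, -17.588, 4.901] [-0.0018, 0.0012, 1.4808]
```

move_arm:
  commands:
    - [[-8.6,-5.8,-1.6,0,0,0.7],[-8.6,-5.8,-1.6,0,0,0.7],[-8.6,-5.8,-1.6,0,0,0.7],[-8.6,-5.8,-1.6,0,0,0.7],[-8.6,-5.8,-1.6,0,0,0.7],[-8.6,-5.8,-1.6,0,0,0.7],[-8.6,-5.8,-1.6,0,0,0.7],[-13.07,-17.59,2.0,0,0,1.48],[-13.07,-17.59,2.0,0,0,1.48],[-13.07,-17.59,2.0,0,0,1.48],[-13.07,-17.59,2.0,0,0,1.48],[-13.07,-17.59,2.0,0,0,1.48]]
  claw: 0
  squeeze: 35

```text
time: 1.6
position: [0.4612, -0.052, 0.3824]
tool_rot: [0.794, 0.608, 0.0, 0.0]
ft_force: [1.3, 0.5, -0.0]
grip_width: 0.0437
grip_force: 0.0
```

```bash
sed -i 's/^    M=R.from_matrix.*/    return R.from_matrix(np.c_[x,y,z])*R.from_rotvec([0,-np.radians(tilt),0])/; /^TS=/d' h.py; python3 - <<'E'
from h import *
st(); S=[.4635,-.2545]
plan((S+[.28],Rt(-15)),(S+[.209],Rt(-15)))
E
```

```text
t1.60 s-0.0476 t0.0411 z0.3824 F a,n,z [0.7, 1.2, -0.0] w0.0437 g0.0 xaxis [0.26  0.966 0.   ] [ 0.4612 -0.052   0.3824]
[-4.875, 1.371, 2.561] [0.0004, -0.0001, -0.0011]
[-4.875, 1.37, 4.336] [0.0004, -0.0001, -0.0011]
```

move_arm:
  commands:
    - [[-4.875,1.37,2.0,0,0,0],[-4.875,1.37,2.0,0,0,0],[-4.875,1.37,2.0,0,0,0],[-4.875,1.37,2.0,0,0,0],[-4.875,1.37,2.6,0,0,0],[-4.875,1.37,2.6,0,0,0]]

```text
time: 2.35
position: [0.4633, -0.2526, 0.2772]
tool_rot: [0.793, 0.609, -0.001, -0.003]
ft_force: [0.3, 1.3, 0.3]
grip_width: 0.0435
grip_force: 0.0
```

```bash
python3 - <<'E'
from h import *
st(); S=[.4635,-.2545]
c=snap('top'); plan((S+[.209],Rt(-15)))
cv2.imwrite('pics/d.png',cv2.resize(c['pixels'][150:250,360:480],None,fx=5,fy=5,interpolation=cv2.INTER_CUBIC))
E
```

```text
t2.35 s-0.2468 t0.0656 z0.2772 F a,n,z [1.4, 0.2, 0.3] w0.0435 g0.0 xaxis [0.259 0.966 0.002] [ 0.4633 -0.2526  0.2772]
[-0.055, 0.013, 1.731] [-0.0026, -0.0013, 0.0005]
```

View pics/d.png

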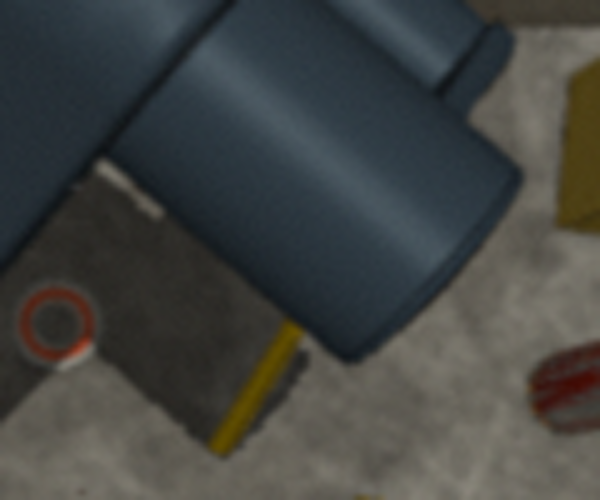

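The arm hides the tray from the top camera. I go down and grasp on the measured position.

move_arm:
  commands:
    - [[-0.03,0.01,1.2,0,0,0],[-0.03,0.01,1.7,0,0,0],[-0.03,0.01,1.73,0,0,0],[-0.03,0.01,1.73,0,0,0]]

```text
time: 2.9
position: [0.4647, -0.2538, 0.2109]
tool_rot: [0.793, 0.609, 0.0, 0.001]
ft_force: [-0.5, -0.3, 0.1]
grip_width: 0.0435
grip_force: 0.0
```

move_arm:
  commands:
    - [[0,0,0,0,0,0],[0,0,0,0,0,0],[0,0,0,0,0,0],[0,0,0,0,0,0],[0,0,0,0,0,0]]
  claw: 1
  squeeze: 35

```text
time: 3.52
position: [0.4642, -0.2539, 0.2099]
tool_rot: [0.793, 0.609, 0.0, 0.0]
ft_force: [-0.5, 0.1, 2.0]
grip_width: 0.0116
grip_force: 35.0
```

```bash
python3 - <<'E'
from h import *
st()
E
```

```text
t3.52 s-0.2480 t0.0667 z0.2099 F a,n,z [-0.0, -0.5, 2.0] w0.0116 g35.0 xaxis [ 0.258  0.966 -0.   ] [ 0.4642 -0.2539  0.2099]
```

```bash
cat >> h.py <<'E'
XB,ZB,YAW=.0542,.2079,-6.43
def pose(sB,zB,th,t=0,yaw=YAW):
    """flange pose for strip tail-bottom edge at (s,z), front raised th deg"""
    r=Rt(yaw,th); return mag(sB,t,zB)-r.apply([XB,0,ZB]),r
E
python3 - <<'E'
from h import *
st()
c=dict(np.load('pics/side.npz'))
for nm,(u0,u1,v0,v1) in (('side',(240,340,160,270)),):
    P=np.array([world(c,u,v) for v in range(v0,v1) for u in range(u0,u1)]); s=(P-O)@A;t=(P-O)@N
    k=(P[:,2]>.203)&(s<.176)&(s>.0)&(abs(t)<.05)&(P[:,2]<.26)
    for i in np.where(k)[0]: print(s[i].round(3),t[i].round(3),P[i,2].round(3))
p,r=pose(.108,.215,22)
print(p,r.as_quat())
plan(([.4642,-.2539,.40],Rt(-15)),([.47,-.1,.46],Rt(-10,10)),(p+[0,0,.02],r),(p,r))
E
```

```text
t3.52 s-0.2480 t0.0667 z0.2099 F a,n,z [-0.0, -0.5, 2.0] w0.0116 g35.0 xaxis [ 0.258  0.966 -0.   ] [ 0.4642 -0.2539  0.2099]
0.132 0.021 0.209
0.136 0.016 0.212
0.137 0.013 0.212
0.137 0.02 0.208
0.135 0.017 0.208
0.139 0.013 0.21
0.144 0.018 0.209
0.134 0.011 0.203
0.151 0.017 0.209
0.159 0.019 0.209
0.146 0.002 0.203
0.164 0.018 0.209
0.17 0.02 0.208
0.17 0.017 0.208
0.173 0.023 0.206
0.174 0.016 0.207
[0.44088997 0.13477315 0.4280652 ] [ 0.73195077  0.65409479 -0.14227682  0.12714315]
[0.0, -0.0, -4.751] [0.0002, 0.0001, 0.0008]
[3.755, -0.852, -6.252] [-0.0073, -0.1743, -0.0862]
[9.238, -3.07, -5.955] [-0.0284, -0.3831, -0.1469]
[9.238, -3.07, -5.455] [-0.0284, -0.3831, -0.1469]
```

move_arm:
  commands:
    - [[0,0,-0.6,0,0,0],[0,0,-1.8,0,0,0],[0,0,-3.0,0,0,0],[0,0,-4.4,0,0,0],[1.2,-0.3,-5.6,0,-0.06,-0.03],[2.5,-0.6,-6.2,0,-0.12,-0.06],[3.8,-0.9,-6.3,-0.01,-0.17,-0.09],[5.1,-1.4,-6.3,-0.01,-0.24,-0.11],[6.4,-2.0,-6.3,-0.02,-0.31,-0.13],[7.7,-2.5,-6.2,-0.03,-0.36,-0.14],[8.7,-2.9,-6.1,-0.03,-0.38,-0.147],[9.2,-3.07,-6.0,-0.03,-0.383,-0.147]]

```text
time: 5.03
position: [0.4395, 0.1356, 0.4492]
tool_rot: [0.731, 0.655, -0.142, 0.127]
ft_force: [0.3, -0.8, -1.3]
grip_width: 0.0114
grip_force: 35.0
```

```bash
python3 - <<'E'
from h import *
st()
plan(pose(.108,.225,22),pose(.108,.203,22),pose(.108,.190,22))
c=snap('side'); cv2.imwrite('pics/e.png',cv2.resize(c['pixels'][140:260,240:380],None,fx=5,fy=5,interpolation=cv2.INTER_CUBIC))
E
```

```text
t5.03 s0.1362 t-0.0015 z0.4492 F a,n,z [-0.7, 0.3, -1.3] w0.0114 g35.0 xaxis [ 0.101  0.922 -0.374] [0.4395 0.1356 0.4492]
[0.09, 0.036, 0.264] [0.0013, -0.0004, 0.0029]
[0.295, 0.036, 0.774] [0.0013, -0.0004, 0.0029]
[0.417, 0.036, 1.076] [0.0013, -0.0004, 0.0029]
```

View pics/e.png

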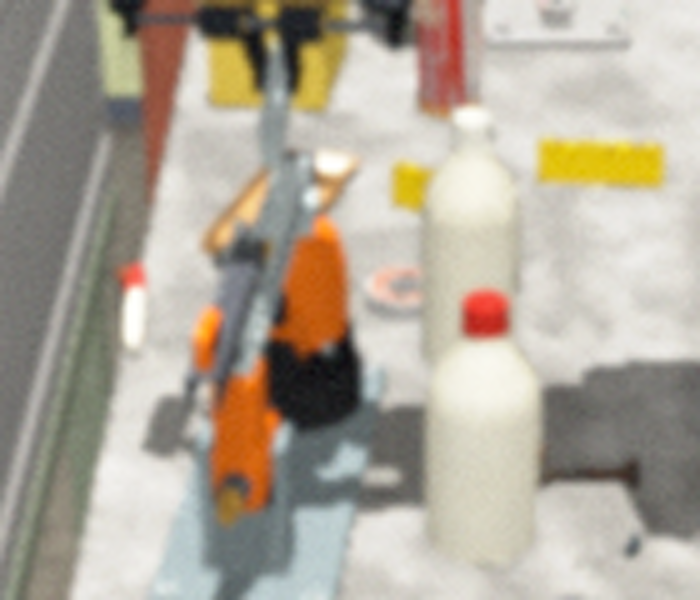

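The strip is held between the fingers at crop (275,90), tilted over the magazine. I lower it to just above the mouth.

move_arm:
  commands:
    - [[0.1,0.03,0.3,0,0,0],[0.2,0.04,0.55,0,0,0],[0.29,0.04,0.75,0,0,0],[0.3,0.04,0.77,0,0,0],[0.3,0.04,0.77,0,0,0]]

```text
time: 5.7
position: [0.4423, 0.1324, 0.4167]
tool_rot: [0.732, 0.654, -0.142, 0.128]
ft_force: [-0.0, -0.2, -0.0]
grip_width: 0.0115
grip_force: 35.0
```

```bash
python3 - <<'E'
from h import *
st()
plan(pose(.108,.198,22),pose(.108,.192,22),pose(.108,.186,22),pose(.108,.181,22))
E
```

```text
t5.70 s0.1334 t0.0017 z0.4167 F a,n,z [-0.2, -0.0, -0.0] w0.0115 g35.0 xaxis [ 0.105  0.921 -0.375] [0.4423 0.1324 0.4167]
[0.104, -0.042, 0.109] [0.0011, -0.0001, -0.0009]
[0.16, -0.042, 0.248] [0.0011, -0.0001, -0.0009]
[0.216, -0.043, 0.387] [0.0011, -0.0001, -0.0009]
[0.263, -0.043, 0.503] [0.0011, -0.0001, -0.0009]
```

move_arm:
  commands:
    - [[0.1,-0.04,0.11,0,0,0],[0.12,-0.04,0.16,0,0,0],[0.15,-0.04,0.23,0,0,0],[0.16,-0.04,0.25,0,0,0],[0.16,-0.04,0.25,0,0,0]]

```text
time: 6.32
position: [0.4408, 0.1351, 0.405]
tool_rot: [0.732, 0.654, -0.142, 0.128]
ft_force: [-0.0, -0.1, -1.2]
grip_width: 0.0116
grip_force: 35.0
```

```bash
python3 - <<'E'
from h import *
st()
plan(pose(.108,.192,22),pose(.108,.186,22),pose(.108,.181,22))
E
```

```text
t6.33 s0.1360 t-0.0001 z0.4050 F a,n,z [-0.1, -0.0, -1.2] w0.0116 g35.0 xaxis [ 0.104  0.921 -0.374] [0.4408 0.1351 0.405 ]
[-0.008, 0.003, 0.002] [0.0014, -0.0001, -0.0002]
[0.048, 0.003, 0.141] [0.0014, -0.0001, -0.0002]
[0.095, 0.003, 0.257] [0.0014, -0.0001, -0.0002]
```

move_arm:
  commands:
    - [[0.02,0,0.05,0,0,0],[0.03,0,0.09,0,0,0],[0.05,0,0.14,0,0,0],[0.06,0,0.18,0,0,0],[0.08,0,0.21,0,0,0],[0.08,0,0.21,0,0,0]]

```text
time: 7.08
position: [0.4408, 0.1349, 0.396]
tool_rot: [0.732, 0.654, -0.142, 0.128]
ft_force: [0.4, 0.5, -1.9]
grip_width: 0.0115
grip_force: 35.0
```

```bash
python3 - <<'E'
from h import *
st()
plan(pose(.108,.183,22),pose(.108,.179,22),pose(.108,.176,22))
E
```

```text
t7.08 s0.1358 t-0.0001 z0.3960 F a,n,z [0.5, 0.4, -1.9] w0.0115 g35.0 xaxis [ 0.104  0.921 -0.374] [0.4408 0.1349 0.396 ]
[-0.005, 0.001, -0.001] [0.0015, -0.0002, -0.0002]
[0.033, 0.001, 0.092] [0.0015, -0.0002, -0.0002]
[0.061, 0.001, 0.161] [0.0015, -0.0002, -0.0002]
```

Now I feel for the floor in fine steps.

move_arm:
  commands:
    - [[0.02,0,0.05,0,0,0],[0.03,0,0.08,0,0,0],[0.04,0,0.1,0,0,0],[0.04,0,0.115,0,0,0],[0.04,0,0.115,0,0,0]]

```text
time: 7.7
position: [0.4408, 0.1347, 0.3912]
tool_rot: [0.732, 0.654, -0.142, 0.128]
ft_force: [0.1, -1.1, -1.3]
grip_width: 0.0118
grip_force: 35.0
```

```bash
python3 - <<'E'
from h import *
st()
plan(pose(.108,.178,22),pose(.108,.177,22),pose(.108,.176,22))
E
```

```text
t7.70 s0.1355 t-0.0001 z0.3912 F a,n,z [-1.0, 0.3, -1.3] w0.0118 g35.0 xaxis [ 0.104  0.921 -0.374] [0.4408 0.1347 0.3912]
[0.003, 0.002, 0.001] [0.0016, -0.0003, -0.0003]
[0.012, 0.002, 0.025] [0.0016, -0.0003, -0.0003]
[0.021, 0.002, 0.048] [0.0016, -0.0003, -0.0003]
```

move_arm:
  commands:
    - [[0.01,0,0.015,0,0,0],[0.01,0,0.03,0,0,0],[0.01,0,0.03,0,0,0]]

```text
time: 8.07
position: [0.4408, 0.1346, 0.3899]
tool_rot: [0.732, 0.654, -0.142, 0.128]
ft_force: [0.6, -0.1, 0.2]
grip_width: 0.012
grip_force: 35.0
```

move_arm:
  commands:
    - [[0,0,0.015,0,0,0],[0.01,0,0.025,0,0,0],[0.01,0,0.025,0,0,0]]

```text
time: 8.45
position: [0.4408, 0.1345, 0.3893]
tool_rot: [0.732, 0.654, -0.142, 0.128]
ft_force: [-0.5, 0.1, 3.5]
grip_width: 0.0117
grip_force: 35.0
```

```bash
python3 - <<'E'
from h import *
st()
E
```

```text
t8.45 s0.1353 t-0.0001 z0.3893 F a,n,z [0.1, -0.5, 3.5] w0.0117 g35.0 xaxis [ 0.104  0.921 -0.375] [0.4408 0.1345 0.3893]
```

Floor felt (tail edge ≈ z 0.1763 by my offsets). Next I back off 0.5 mm and push the follower back.

```bash
python3 - <<'E'
from h import *
plan(pose(.108,.1772,22),pose(.135,.1772,22),pose(.146,.1772,22))
E
```

```text
[-0.002, 0.001, -0.025] [0.0019, 0.0006, -0.0003]
[0.624, 0.002, -0.279] [0.0019, 0.0006, -0.0003]
[0.878, 0.002, -0.382] [0.0019, 0.0006, -0.0003]
```

move_arm:
  commands:
    - [[0,0,-0.025,0,0,0],[0.07,0,-0.053,0,0,0],[0.14,0,-0.082,0,0,0],[0.21,0,-0.11,0,0,0],[0.27,0,-0.135,0,0,0],[0.33,0,-0.16,0,0,0],[0.39,0,-0.184,0,0,0],[0.45,0,-0.208,0,0,0],[0.51,0,-0.232,0,0,0],[0.57,0,-0.257,0,0,0],[0.624,0,-0.279,0,0,0],[0.624,0,-0.279,0,0,0]]

```text
time: 9.95
position: [0.4438, 0.1611, 0.3899]
tool_rot: [0.731, 0.654, -0.143, 0.129]
ft_force: [1.2, -6.7, 2.8]
grip_width: 0.0118
grip_force: 35.0
```

```bash
python3 - <<'E'
from h import *
st()
plan(pose(.135,.1772,22),pose(.143,.1772,22),pose(.146,.1772,22))
E
```

```text
t9.95 s0.1621 t-0.0001 z0.3899 F a,n,z [-6.6, 1.9, 2.8] w0.0118 g35.0 xaxis [ 0.103  0.92  -0.378] [0.4438 0.1611 0.3899]
[0.009, 0.001, -0.013] [0.0012, 0.0035, 0.0007]
[0.194, 0.002, -0.089] [0.0012, 0.0035, 0.0007]
[0.264, 0.002, -0.117] [0.0012, 0.0035, 0.0007]
```

move_arm:
  commands:
    - [[0.05,0,-0.034,0,0,0],[0.1,0,-0.053,0,0,0],[0.15,0,-0.073,0,0,0],[0.194,0,-0.095,0,0.003,0],[0.194,0,-0.095,0,0.003,0]]

```text
time: 10.58
position: [0.4447, 0.1694, 0.3903]
tool_rot: [0.732, 0.654, -0.143, 0.128]
ft_force: [1.1, -6.6, 0.2]
grip_width: 0.0116
grip_force: 35.0
```

```bash
python3 - <<'E'
from h import *
st()
for th in (22,20,18,16,14,12,10,8): plan(pose(.151-.019*np.tan(np.radians(th)),.1772,th))
E
```

```text
t10.57 s0.1704 t-0.0000 z0.3903 F a,n,z [-6.4, 1.8, 0.2] w0.0116 g35.0 xaxis [ 0.103  0.921 -0.376] [0.4447 0.1694 0.3903]
[0.012, 0.001, -0.004] [0.0009, 0.0013, 0.0009]
[-0.151, 0.001, 0.039] [0.0009, 0.0362, 0.0009]
[-0.313, 0.001, 0.089] [0.0009, 0.0711, 0.0009]
[-0.472, 0.001, 0.146] [0.0009, 0.106, 0.0009]
[-0.63, 0.0, 0.208] [0.0009, 0.1409, 0.0009]
[-0.785, 0.0, 0.277] [0.0008, 0.1758, 0.001]
[-0.938, 0.0, 0.352] [0.0008, 0.2107, 0.001]
[-1.089, -0.0, 0.432] [0.0008, 0.2456, 0.001]
```

move_arm:
  commands:
    - [[-0.07,0.005,0.018,0,0.018,0],[-0.151,0.005,0.037,0,0.036,0],[-0.232,0.005,0.062,0,0.0535,0],[-0.313,0.005,0.087,0,0.071,0],[-0.393,0.005,0.115,0,0.0885,0],[-0.472,0.005,0.144,0,0.106,0],[-0.551,0.005,0.174,0,0.1235,0],[-0.63,0.005,0.206,0,0.141,0],[-0.708,0.005,0.24,0,0.1585,0],[-0.785,0.005,0.275,0,0.176,0],[-0.785,0.005,0.275,0,0.176,0]]

```text
time: 11.95
position: [0.4411, 0.1359, 0.392]
tool_rot: [0.741, 0.663, -0.078, 0.07]
ft_force: [0.5, -8.5, 2.3]
grip_width: 0.0118
grip_force: 35.0
```

```bash
python3 - <<'E'
from h import *
st()
for th in (12,10,8,6,4,2,1): plan(pose(.151-.019*np.tan(np.radians(th)),.1775,th))
E
```

```text
t11.95 s0.1368 t0.0001 z0.3920 F a,n,z [-8.4, 1.5, 2.3] w0.0118 g35.0 xaxis [ 0.109  0.972 -0.208] [0.4411 0.1359 0.392 ]
[0.01, -0.003, -0.005] [0.0009, -0.0, 0.0009]
[-0.154, -0.003, 0.042] [0.0009, 0.0349, 0.0009]
[-0.316, -0.004, 0.095] [0.0009, 0.0698, 0.001]
[-0.476, -0.004, 0.155] [0.0009, 0.1047, 0.001]
[-0.634, -0.004, 0.22] [0.0008, 0.1396, 0.001]
[-0.79, -0.004, 0.292] [0.0008, 0.1745, 0.001]
[-0.867, -0.004, 0.33] [0.0008, 0.1919, 0.001]
```

move_arm:
  commands:
    - [[-0.08,0,0.016,0,0.0175,0],[-0.16,0,0.04,0,0.035,0],[-0.24,0,0.066,0,0.0525,0],[-0.32,0,0.093,0,0.07,0],[-0.4,0,0.122,0,0.0875,0],[-0.48,0,0.152,0,0.105,0],[-0.56,0,0.184,0,0.122,0],[-0.64,0,0.217,0,0.14,0],[-0.64,0,0.217,0,0.14,0]]

```text
time: 13.08
position: [0.4382, 0.1092, 0.3888]
tool_rot: [0.745, 0.666, -0.025, 0.023]
ft_force: [0.0, -10.9, 3.9]
grip_width: 0.0115
grip_force: 35.0
```

```bash
python3 - <<'E'
from h import *
st(); print(get_obs()['moment'])
for th in (4,3,2,1,0): plan(pose(.151-.019*np.tan(np.radians(th)),.1775,th))
E
```

```text
t13.07 s0.1099 t0.0002 z0.3888 F a,n,z [-10.9, 1.3, 3.9] w0.0115 g35.0 xaxis [ 0.11   0.991 -0.069] [0.4382 0.1092 0.3888]
[-1.72484071  0.14332891  0.07121482]
[0.006, -0.005, 0.002] [0.0012, -0.0006, 0.0014]
[-0.077, -0.005, 0.025] [0.0012, 0.0169, 0.0014]
[-0.158, -0.005, 0.051] [0.0012, 0.0343, 0.0014]
[-0.24, -0.005, 0.078] [0.0011, 0.0518, 0.0014]
[-0.321, -0.005, 0.106] [0.0011, 0.0692, 0.0014]
```

move_arm:
  commands:
    - [[-0.03,-0.005,-0.005,0,0,0],[-0.08,-0.005,0.007,0,0.009,0],[-0.12,-0.005,0.018,0,0.017,0],[-0.16,-0.005,0.03,0,0.026,0],[-0.2,-0.005,0.043,0,0.034,0],[-0.2,-0.005,0.043,0,0.034,0]]

```text
time: 13.82
position: [0.4372, 0.1017, 0.3874]
tool_rot: [0.745, 0.667, -0.012, 0.012]
ft_force: [0.2, -7.1, 2.1]
grip_width: 0.0119
grip_force: 35.0
```

```bash
python3 - <<'E'
from h import *
st(); print(get_obs()['moment'])
for th in (2,1,0): plan(pose(.1495,.1775,th))
E
```

```text
t13.82 s0.1024 t0.0001 z0.3874 F a,n,z [-7.0, 1.0, 2.1] w0.0119 g35.0 xaxis [ 0.111  0.993 -0.034] [0.4372 0.1017 0.3874]
[-1.33585157  0.01501378  0.03526224]
[0.005, -0.001, 0.006] [0.0017, -0.0013, 0.0012]
[-0.085, -0.002, 0.031] [0.0017, 0.0161, 0.0013]
[-0.175, -0.002, 0.057] [0.0017, 0.0336, 0.0013]
```

move_arm:
  commands:
    - [[-0.045,0,0.01,0,0.008,0],[-0.09,0,0.022,0,0.016,0],[-0.13,0,0.036,0,0.025,0],[-0.175,0,0.05,0,0.0335,0],[-0.175,0,0.05,0,0.0335,0]]

```text
time: 14.45
position: [0.4365, 0.0947, 0.3859]
tool_rot: [0.745, 0.667, 0.001, 0.001]
ft_force: [-0.8, -7.1, 3.2]
grip_width: 0.0116
grip_force: 35.0
```

```bash
python3 - <<'E'
from h import *
st(); print(get_obs()['moment'])
for z in (.1772,.1768,.1763): plan(pose(.1492,z,0))
E
```

```text
t14.45 s0.0953 t0.0001 z0.3859 F a,n,z [-7.2, 0.0, 3.2] w0.0116 g35.0 xaxis [0.111 0.994 0.   ] [0.4365 0.0947 0.3859]
[-1.33731828  0.12826866  0.03401806]
[-0.008, -0.002, 0.02] [0.0019, -0.0, 0.0012]
[-0.008, -0.002, 0.03] [0.0019, -0.0, 0.0012]
[-0.008, -0.002, 0.043] [0.0019, -0.0, 0.0012]
```

move_arm:
  commands:
    - [[-0.01,0,0.012,0,0,0],[-0.02,0,0.022,0,0,0],[-0.02,0,0.022,0,0,0]]

```text
time: 14.82
position: [0.4364, 0.0944, 0.3859]
tool_rot: [0.745, 0.667, 0.001, 0.0]
ft_force: [-1.9, -5.2, 11.2]
grip_width: 0.0114
grip_force: 35.0
```

```bash
python3 - <<'E'
from h import *
st(); print(get_obs()['moment'])
c=snap('side'); cv2.imwrite('pics/f.png',cv2.resize(c['pixels'][140:260,240:380],None,fx=5,fy=5,interpolation=cv2.INTER_CUBIC))
E
```

```text
t14.82 s0.0950 t0.0000 z0.3859 F a,n,z [-5.3, -1.3, 11.2] w0.0114 g35.0 xaxis [0.111 0.994 0.001] [0.4364 0.0944 0.3859]
[-1.00079118  0.45613034 -0.01012645]
```

View pics/f.png

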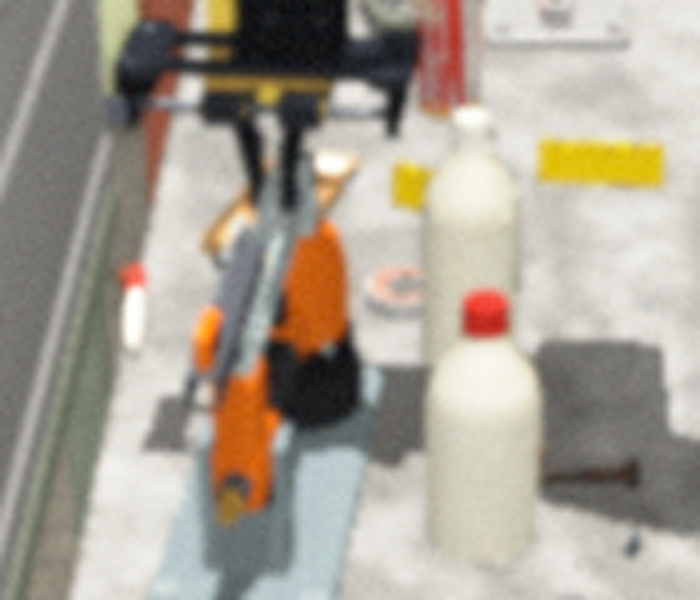

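The fingers are at crop (265,170) and the strip is down in the channel. The resultant of the vertical force lies near the tool centre, so the strip bears fairly flat. I ease the downward press and let the follower carry it forward slowly while I keep hold.

move_arm:
  commands:
    - [[0,0,-0.016,0,0,0],[-0.025,0,-0.016,0,0,0],[-0.05,0,-0.016,0,0,0],[-0.075,0,-0.016,0,0,0],[-0.1,0,-0.016,0,0,0],[-0.125,0,-0.016,0,0,0],[-0.15,0,-0.016,0,0,0],[-0.15,0,-0.016,0,0,0]]

```text
time: 15.88
position: [0.4358, 0.0894, 0.3859]
tool_rot: [0.746, 0.666, 0.003, -0.001]
ft_force: [-1.0, 0.5, 5.7]
grip_width: 0.0116
grip_force: 35.0
```

```bash
python3 - <<'E'
from h import *
st(); print(get_obs()['moment'])
E
```

```text
t15.88 s0.0900 t0.0000 z0.3859 F a,n,z [0.4, -1.1, 5.7] w0.0116 g35.0 xaxis [0.112 0.994 0.005] [0.4358 0.0894 0.3859]
[-0.11955245  0.20595896  0.06634653]
```

move_arm:
  commands:
    - [[0,0,-0.01,0,0,0],[0,0,-0.015,0,0,0],[0,0,-0.015,0,0,0]]

```text
time: 16.25
position: [0.4358, 0.0888, 0.3859]
tool_rot: [0.746, 0.666, 0.002, -0.0]
ft_force: [1.0, -1.6, 1.8]
grip_width: 0.0114
grip_force: 35.0
```

```bash
python3 - <<'E'
from h import *
st(); print(get_obs()['moment'])
E
```

```text
t16.25 s0.0894 t0.0001 z0.3859 F a,n,z [-1.5, 1.1, 1.8] w0.0114 g35.0 xaxis [0.112 0.994 0.003] [0.4358 0.0888 0.3859]
[-0.40159118 -0.08514655 -0.02378826]
```

move_arm:
  commands:
    - [[-0.01,0,0,0,0,0],[-0.015,0,0,0,0,0],[-0.015,0,0,0,0,0]]

```text
time: 16.62
position: [0.4357, 0.0881, 0.3859]
tool_rot: [0.746, 0.666, 0.002, -0.0]
ft_force: [2.1, -3.1, 1.0]
grip_width: 0.0111
grip_force: 35.0
```

```bash
python3 - <<'E'
from h import *
st(); print(get_obs()['moment'])
E
```

```text
t16.62 s0.0887 t0.0000 z0.3859 F a,n,z [-2.8, 2.4, 1.0] w0.0111 g35.0 xaxis [0.112 0.994 0.003] [0.4357 0.0881 0.3859]
[-0.53483677 -0.27305822  0.04770375]
```

move_arm:
  commands:
    - [[-0.012,0.005,0,0,0,0],[-0.025,0.007,0,0,0,0],[-0.038,0.007,0,0,0,0],[-0.05,0.007,0,0,0,0],[-0.05,0.007,0,0,0,0]]

```text
time: 17.25
position: [0.4356, 0.087, 0.3859]
tool_rot: [0.746, 0.666, 0.003, -0.001]
ft_force: [2.0, 4.6, -1.7]
grip_width: 0.0119
grip_force: 35.0
```

```bash
python3 - <<'E'
from h import *
st()
E
```

```text
t17.25 s0.0875 t0.0001 z0.3859 F a,n,z [4.8, 1.5, -1.7] w0.0119 g35.0 xaxis [0.113 0.994 0.005] [0.4356 0.087  0.3859]
```

move_arm:
  commands:
    - [[-0.012,0,0,0,0,0],[-0.025,0,0,0,0,0],[-0.038,0,0,0,0,0],[-0.05,0,0,0,0,0],[-0.05,0,0,0,0,0]]

```text
time: 17.88
position: [0.4354, 0.0861, 0.3861]
tool_rot: [0.746, 0.666, 0.004, -0.002]
ft_force: [3.2, 11.5, -0.9]
grip_width: 0.0114
grip_force: 35.0
```

```bash
python3 - <<'E'
from h import *
st()
E
```

```text
t17.88 s0.0866 t0.0000 z0.3861 F a,n,z [11.8, 1.9, -0.9] w0.0114 g35.0 xaxis [0.114 0.993 0.009] [0.4354 0.0861 0.3861]
```

Nose contact felt (force rose to about 12 N). I back off until the tool carries none of the load.

move_arm:
  commands:
    - [[0.02,0,0,0,0,0],[0.04,0.004,0,0,0,0],[0.04,0.004,0,0,0,0],[0.04,0.004,0,0,0,0]]

```text
time: 18.38
position: [0.4357, 0.0868, 0.3861]
tool_rot: [0.746, 0.666, 0.003, -0.001]
ft_force: [2.0, 5.8, 1.0]
grip_width: 0.0118
grip_force: 35.0
```

```bash
python3 - <<'E'
from h import *
st(); print(get_obs()['moment'])
E
```

```text
t18.38 s0.0873 t0.0002 z0.3861 F a,n,z [6.0, 1.3, 1.0] w0.0118 g35.0 xaxis [0.113 0.994 0.006] [0.4357 0.0868 0.3861]
[ 0.86834659 -0.32566094  0.05777463]
```

move_arm:
  commands:
    - [[0.015,0.004,0.005,0,0,0],[0.03,0.006,0.015,0,0,0],[0.03,0.006,0.025,0,0,0],[0.03,0.006,0.025,0,0,0]]

```text
time: 18.88
position: [0.4359, 0.0873, 0.3859]
tool_rot: [0.746, 0.666, 0.002, -0.001]
ft_force: [-0.6, 3.6, 10.6]
grip_width: 0.0118
grip_force: 35.0
```

```bash
python3 - <<'E'
from h import *
st(); print(get_obs()['moment'])
E
```

```text
t18.88 s0.0879 t0.0003 z0.3859 F a,n,z [3.5, -1.0, 10.6] w0.0118 g35.0 xaxis [0.112 0.994 0.004] [0.4359 0.0873 0.3859]
[0.51653835 0.18179448 0.06194653]
```

move_arm:
  commands:
    - [[0.008,0,-0.01,0,0,0],[0.015,0,-0.02,0,0,0],[0.015,0,-0.02,0,0,0]]

```text
time: 19.25
position: [0.436, 0.0875, 0.3859]
tool_rot: [0.746, 0.666, 0.001, -0.001]
ft_force: [0.5, 2.2, 5.3]
grip_width: 0.0117
grip_force: 35.0
```

```bash
python3 - <<'E'
from h import *
st()
E
```

```text
t19.25 s0.0881 t0.0004 z0.3859 F a,n,z [2.2, 0.3, 5.3] w0.0117 g35.0 xaxis [0.112 0.994 0.002] [0.436  0.0875 0.3859]
```

move_arm:
  commands:
    - [[0,0,0,0,0,0],[0,0,0,0,0,0],[0,0,-0.1,0,0,0],[0,0,-0.4,0,0,0],[0,0,-0.9,0,0,0],[0,0,-0.9,0,0,0]]
  claw: 0.3

```text
time: 20.0
position: [0.4366, 0.0874, 0.4235]
tool_rot: [0.746, 0.666, 0.003, 0.001]
ft_force: [-0.2, 0.4, 0.4]
grip_width: 0.0303
grip_force: 0.0
```

```bash
python3 - <<'E'
from h import *
st()
c=snap('side'); c2=snap('top')
a=cv2.resize(c['pixels'][140:260,240:340],None,fx=4.9,fy=4.9,interpolation=cv2.INTER_CUBIC)
cv2.imwrite('pics/g.png',a)
P=np.array([world(c,u,v) for v in range(160,260) for u in range(250,330)]);s=(P-O)@A;t=(P-O)@N
for y in np.arange(.0,.18,.01):
    k=(abs(s-y)<.005)&(abs(t)<.005)&(P[:,2]>.17)&(P[:,2]<.23)
    if k.any(): print('%.2f'%y,(P[k,2].mean()*1e3).round(1),k.sum(),(np.sort(P[k,2])*1e3).round())
E
```

```text
t20.00 s0.0881 t0.0011 z0.4235 F a,n,z [0.3, -0.2, 0.4] w0.0303 g0.0 xaxis [0.112 0.994 0.003] [0.4366 0.0874 0.4235]
0.01 194.8 2 [195. 195.]
0.02 198.6 1 [199.]
0.03 194.5 3 [191. 195. 197.]
0.05 203.5 4 [194. 202. 206. 212.]
0.06 214.9 1 [215.]
0.07 203.9 7 [190. 194. 197. 204. 211. 215. 217.]
0.08 210.3 1 [210.]
0.09 205.8 4 [199. 203. 207. 214.]
0.10 180.8 2 [179. 182.]
0.11 200.9 9 [179. 185. 194. 195. 204. 208. 211. 215. 216.]
0.13 205.9 5 [196. 198. 206. 214. 215.]
0.15 194.4 2 [193. 196.]
```

View pics/g.png

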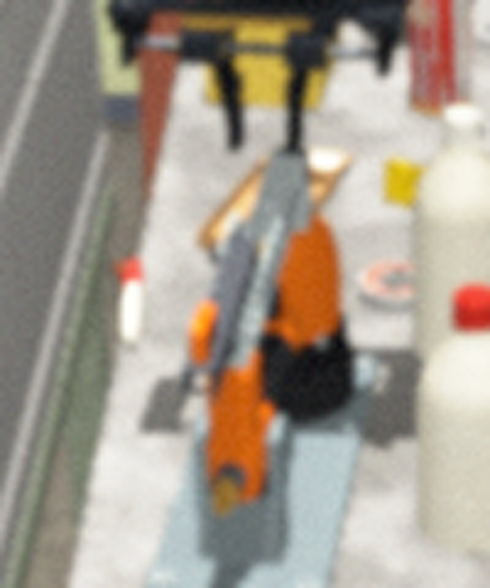

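The strip stays in the channel at crop (265,210), in front of the rail, with its top at about 0.215 at both ends, so it lies flat. Now to the fin.

```bash
python3 - <<'E'
from h import *
r=Rt(YAW)
plan((mag(.09,0,.455),r),(mag(.315,0,.455),r),(mag(.315,0,.409),r))
E
```

```text
[0.051, -0.007, -0.825] [0.002, -0.0026, 0.0003]
[5.676, -0.005, -0.81] [0.002, -0.0026, 0.0003]
[5.673, -0.008, 0.34] [0.002, -0.0026, 0.0003]
```

move_arm:
  commands:
    - [[0.05,-0.02,-0.8,0,0,0],[1.2,-0.02,-0.82,0,0,0],[2.6,-0.02,-0.82,0,0,0],[4.0,-0.02,-0.82,0,0,0],[5.2,-0.02,-0.82,0,0,0],[5.68,-0.02,-0.81,0,0,0],[5.68,-0.02,-0.81,0,0,0],[5.68,-0.02,-0.81,0,0,0]]

```text
time: 21.1
position: [0.4604, 0.312, 0.4543]
tool_rot: [0.746, 0.666, 0.0, -0.0]
ft_force: [0.3, -0.2, 0.7]
grip_width: 0.0302
grip_force: 0.0
```

```bash
python3 - <<'E'
from h import *
st()
c=snap('top'); c2=snap('side')
cv2.imwrite('pics/i.png',cv2.resize(c['pixels'][140:210,210:350],None,fx=5.5,fy=5.5,interpolation=cv2.INTER_CUBIC))
P=np.array([world(c,u,v) for v in range(155,200) for u in range(215,350)]);C=c['pixels'][155:200,215:350].reshape(-1,3).astype(int);s=(P-O)@A;t=(P-O)@N
for y in np.arange(-.01,.19,.01):
    k=(abs(s-y)<.005)&(abs(t)<.005)&(P[:,2]>.17)&(P[:,2]<.23)
    if k.any(): print('%.2f'%y,(P[k,2]*1e3).mean().round(1),k.sum(),C[k].mean(0).round())
r=Rt(YAW); plan((mag(.315,0,.43),r),(mag(.315,0,.409),r))
E
```

```text
t21.10 s0.3139 t-0.0004 z0.4543 F a,n,z [-0.1, 0.3, 0.7] w0.0302 g0.0 xaxis [0.113 0.994 0.001] [0.4604 0.312  0.4543]
0.00 193.6 12 [58. 59. 62.]
0.01 192.3 12 [85. 87. 85.]
0.02 198.5 10 [163. 173. 166.]
0.03 192.8 13 [124. 132. 125.]
0.04 196.3 10 [93. 98. 92.]
0.05 194.2 9 [105. 111. 104.]
0.06 199.1 11 [107. 113. 108.]
0.07 195.9 8 [ 96. 101.  96.]
0.08 192.7 8 [116. 122. 117.]
0.09 199.2 9 [ 97. 103.  98.]
0.10 192.9 11 [105. 112. 106.]
0.11 197.1 8 [109. 116. 110.]
0.12 192.5 8 [ 96. 101.  96.]
0.13 192.5 10 [107. 113. 107.]
0.14 193.8 11 [ 68. 107. 125.]
0.15 198.2 9 [ 38.  92. 123.]
0.16 195.9 11 [55. 82. 98.]
0.17 186.5 10 [118. 126. 121.]
0.18 211.3 10 [66. 68. 66.]
[0.03, 0.004, 0.617] [0.0008, -0.0018, -0.0015]
[0.029, 0.004, 1.142] [0.0008, -0.0018, -0.0015]
```

View pics/i.png

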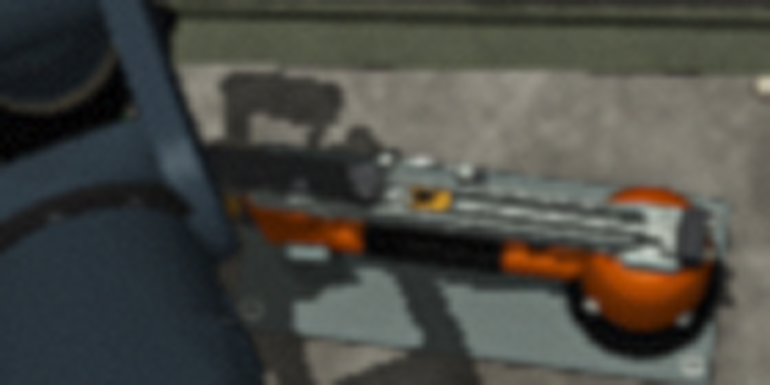

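The picture shows the strip in the channel, crop (460-640, 215), with the brass follower at (430,197) behind it and the nose in front. I check how level its top is from this depth image while going down on the fin.

```bash
python3 - <<'E'
from h import *
c=dict(np.load('pics/top.npz'))
P=np.array([world(c,u,v) for v in range(155,200) for u in range(215,350)]);s=(P-O)@A;t=(P-O)@N
k=(s>.03)&(s<.145)&(abs(t)<.012)&(P[:,2]>.207)&(P[:,2]<.225)
print(k.sum()); 
for a,b in ((.03,.06),(.06,.09),(.09,.12),(.12,.145)):
    m=k&(s>a)&(s<b); print(a,m.sum(),np.median(P[m,2]).round(4),t[m].mean().round(4))
print(np.polyfit(s[k],P[k,2],1),np.sort(s[k])[[0,1,-2,-1]])
E
```

```text
62
0.03 16 0.2142 0.0009
0.06 17 0.2128 -0.0003
0.09 17 0.2146 -0.0007
0.12 12 0.2121 0.0017
[1.99903848e-04 2.13395067e-01] [0.03128983 0.03433485 0.13611297 0.13770502]
```

move_arm:
  commands:
    - [[0.03,0,0.5,0,0,0],[0.03,0,0.9,0,0,0],[0.03,0,1.1,0,0,0],[0.03,0,1.14,0,0,0],[0.03,0,1.14,0,0,0]]

```text
time: 21.82
position: [0.461, 0.3145, 0.4095]
tool_rot: [0.746, 0.666, 0.002, -0.0]
ft_force: [0.5, 0.1, 0.2]
grip_width: 0.0303
grip_force: 0.0
```

move_arm:
  commands:
    - [[0,0,0,0,0,0],[0,0,0,0,0,0],[0,0,0,0,0,0],[0,0,0,0,0,0]]
  claw: 1
  squeeze: 40

```text
time: 22.32
position: [0.4616, 0.3145, 0.4095]
tool_rot: [0.746, 0.666, 0.003, 0.0]
ft_force: [3.1, -0.4, -1.0]
grip_width: 0.0096
grip_force: 40.0
```

```bash
python3 - <<'E'
from h import *
st()
E
```

```text
t22.32 s0.3166 t0.0004 z0.4095 F a,n,z [-0.0, 3.1, -1.0] w0.0096 g40.0 xaxis [0.112 0.994 0.003] [0.4616 0.3145 0.4095]
```

Strip top is level (slope about 0) and the fin is pinched. Sliding the rail forward.

move_arm:
  commands:
    - [[-0.1,0.01,0,0,0,0],[-0.25,0.01,0,0,0,0],[-0.4,0.01,0,0,0,0],[-0.55,0.01,0,0,0,0],[-0.7,0.01,0,0,0,0],[-0.85,0.01,0,0,0,0],[-1.0,0.01,0,0,0,0],[-1.15,0.01,0,0,0,0],[-1.3,0.01,0,0,0,0],[-1.45,0.01,0,0,0,0],[-1.6,0.01,0,0,0,0],[-1.6,0.01,0,0,0,0]]

```text
time: 23.82
position: [0.4545, 0.2502, 0.4095]
tool_rot: [0.746, 0.666, 0.002, 0.001]
ft_force: [4.3, -1.3, 1.7]
grip_width: 0.0096
grip_force: 40.0
```

```bash
python3 - <<'E'
from h import *
st()
E
```

```text
t23.82 s0.2518 t0.0006 z0.4095 F a,n,z [-0.8, 4.4, 1.7] w0.0096 g40.0 xaxis [0.112 0.994 0.002] [0.4545 0.2502 0.4095]
```

Moving well. The remainder is about 85 mm; next 70 mm.

move_arm:
  commands:
    - [[-0.1,0.02,0,0,0,0],[-0.27,0.02,0,0,0,0],[-0.44,0.02,0,0,0,0],[-0.61,0.02,0,0,0,0],[-0.78,0.02,0,0,0,0],[-0.95,0.02,0,0,0,0],[-1.12,0.02,0,0,0,0],[-1.29,0.02,0,0,0,0],[-1.46,0.02,0,0,0,0],[-1.6,0.02,0,0,0,0],[-1.7,0.02,0,0,0,0],[-1.7,0.02,0,0,0,0]]

```text
time: 25.32
position: [0.4472, 0.1827, 0.4094]
tool_rot: [0.746, 0.666, 0.001, -0.0]
ft_force: [2.9, 0.0, 6.3]
grip_width: 0.0099
grip_force: 40.0
```

```bash
python3 - <<'E'
from h import *
st()
E
```

```text
t25.32 s0.1839 t0.0009 z0.4094 F a,n,z [0.3, 2.9, 6.3] w0.0099 g40.0 xaxis [0.112 0.994 0.002] [0.4472 0.1827 0.4094]
```

move_arm:
  commands:
    - [[-0.08,0.01,-0.01,0,0,0],[-0.16,0.01,-0.01,0,0,0],[-0.24,0.01,-0.01,0,0,0],[-0.29,0.01,-0.01,0,0,0],[-0.34,0.01,-0.01,0,0,0],[-0.38,0.01,-0.01,0,0,0],[-0.41,0.01,-0.01,0,0,0],[-0.41,0.01,-0.01,0,0,0]]

```text
time: 26.32
position: [0.4456, 0.1683, 0.4095]
tool_rot: [0.746, 0.666, 0.004, -0.002]
ft_force: [3.6, 9.8, 3.4]
grip_width: 0.0096
grip_force: 40.0
```

```bash
python3 - <<'E'
from h import *
st()
E
```

```text
t26.32 s0.1695 t0.0010 z0.4095 F a,n,z [10.1, 2.4, 3.4] w0.0096 g40.0 xaxis [0.113 0.994 0.009] [0.4456 0.1683 0.4095]
```

move_arm:
  commands:
    - [[-0.02,0,0,0,0,0],[-0.04,0,0,0,0,0],[-0.06,0,0,0,0,0],[-0.06,0,0,0,0,0]]

```text
time: 26.82
position: [0.4455, 0.1673, 0.4095]
tool_rot: [0.746, 0.665, 0.006, -0.004]
ft_force: [3.2, 17.3, 3.1]
grip_width: 0.0098
grip_force: 40.0
```

```bash
python3 - <<'E'
from h import *
st()
E
```

```text
t26.82 s0.1685 t0.0009 z0.4095 F a,n,z [17.5, 1.2, 3.1] w0.0098 g40.0 xaxis [0.114 0.993 0.014] [0.4455 0.1673 0.4095]
```

move_arm:
  commands:
    - [[-0.025,0,0,0,0,0],[-0.05,0,0,0,0,0],[-0.05,0,0,0,0,0]]

```text
time: 27.2
position: [0.4453, 0.1664, 0.4096]
tool_rot: [0.747, 0.665, 0.007, -0.005]
ft_force: [3.7, 23.5, 2.9]
grip_width: 0.0099
grip_force: 40.0
```

```bash
cat >>h.py <<'E'
def fin():
    o=get_obs(); p=o['position']+R.from_quat(o['tool_rot']).apply([0,0,.17]); print('tip s %.4f'%((p-O)@A)); st()
E
python3 - <<'E'
from h import *
fin()
E
```

```text
tip s 0.1706
t27.20 s0.1676 t0.0009 z0.4096 F a,n,z [23.8, 1.0, 2.9] w0.0099 g40.0 xaxis [0.115 0.993 0.018] [0.4453 0.1664 0.4096]
```

move_arm:
  commands:
    - [[-0.025,0,0,0,0,0],[-0.05,0,0,0,0,0],[-0.05,0,0,0,0,0]]

```text
time: 27.58
position: [0.4452, 0.1655, 0.4096]
tool_rot: [0.747, 0.665, 0.009, -0.006]
ft_force: [3.0, 29.3, 1.8]
grip_width: 0.0095
grip_force: 40.0
```

```bash
python3 - <<'E'
from h import *
fin()
E
```

```text
tip s 0.1703
t27.57 s0.1666 t0.0008 z0.4096 F a,n,z [29.4, -0.3, 1.8] w0.0095 g40.0 xaxis [0.116 0.993 0.022] [0.4452 0.1655 0.4096]
```

move_arm:
  commands:
    - [[0.08,0,0,0,0,0],[0.16,0,0,0,0,0],[0.2,0,0,0,0,0],[0.2,0,0,0,0,0]]

```text
time: 28.08
position: [0.4457, 0.1689, 0.4094]
tool_rot: [0.746, 0.666, 0.002, -0.001]
ft_force: [1.8, 3.3, 6.5]
grip_width: 0.0092
grip_force: 40.0
```

```bash
python3 - <<'E'
from h import *
fin()
E
```

```text
tip s 0.1708
t28.07 s0.1701 t0.0010 z0.4094 F a,n,z [3.5, 1.5, 6.5] w0.0092 g40.0 xaxis [0.112 0.994 0.004] [0.4457 0.1689 0.4094]
```

move_arm:
  commands:
    - [[0.02,0,0,0,0,0],[0.04,0,0,0,0,0],[0.04,0,0,0,0,0]]

```text
time: 28.45
position: [0.4459, 0.1695, 0.4094]
tool_rot: [0.746, 0.666, 0.001, -0.0]
ft_force: [1.6, -1.8, 5.2]
grip_width: 0.0098
grip_force: 40.0
```

```bash
python3 - <<'E'
from h import *
fin()
E
```

```text
tip s 0.1709
t28.45 s0.1707 t0.0010 z0.4094 F a,n,z [-1.6, 1.8, 5.2] w0.0098 g40.0 xaxis [0.112 0.994 0.001] [0.4459 0.1695 0.4094]
```

move_arm:
  commands:
    - [[0.02,0,0,0,0,0],[0.04,0,0,0,0,0],[0.04,0,0,0,0,0]]

```text
time: 28.82
position: [0.446, 0.1702, 0.4093]
tool_rot: [0.745, 0.667, -0.001, 0.001]
ft_force: [2.0, -5.9, 7.5]
grip_width: 0.0097
grip_force: 40.0
```

```bash
python3 - <<'E'
from h import *
fin()
c=snap('side')
for n in ('side',):
  P=np.array([world(c,u,v) for v in range(160,260) for u in range(250,330)]);s=(P-O)@A;t=(P-O)@N
  for y in np.arange(.0,.36,.01):
    k=(abs(s-y)<.005)&(abs(t)<.006)&(P[:,2]>.165)&(P[:,2]<.24)
    if k.any(): print('%.2f'%y,k.sum(),(np.sort(P[k,2])*1e3).round())
E
```

```text
tip s 0.1710
t28.82 s0.1714 t0.0011 z0.4093 F a,n,z [-5.7, 2.6, 7.5] w0.0097 g40.0 xaxis [ 0.111  0.994 -0.002] [0.446  0.1702 0.4093]
0.00 1 [193.]
0.01 1 [195.]
0.05 2 [218. 220.]
0.06 2 [219. 221.]
0.07 2 [220. 222.]
0.08 1 [222.]
0.09 3 [220. 222. 223.]
0.10 1 [223.]
0.11 1 [222.]
0.16 9 [179. 181. 187. 190. 195. 195. 197. 197. 202.]
0.17 4 [189. 189. 192. 195.]
0.18 13 [190. 191. 220. 220. 221. 222. 224. 228. 230. 235. 237. 238. 238.]
0.19 24 [190. 190. 190. 190. 192. 193. 212. 217. 221. 222. 222. 222. 227. 228.
 229. 229. 230. 232. 233. 234. 236. 236. 238. 239.]
0.20 3 [190. 190. 191.]
0.21 4 [190. 191. 191. 193.]
0.22 7 [187. 189. 190. 191. 192. 193. 194.]
0.23 6 [187. 189. 191. 191. 192. 192.]
0.24 3 [190. 192. 192.]
0.25 29 [166. 167. 168. 170. 170. 171. 171. 174. 174. 175. 175. 177. 178. 178.
 179. 183. 183. 183. 185. 185. 186. 186. 189. 190. 192. 193. 194. 195.
 196.]
0.26 4 [167. 171. 177. 191.]
```

The fin doesn't give under a 29 N push or a 5.7 N pull (drag is only 2 N), so it is at the end stop with the catch in. I unload, let go, lift and check.

move_arm:
  commands:
    - [[-0.03,0,0,0,0,0],[-0.04,0,0,0,0,0],[-0.04,0,0,0,0,0]]

```text
time: 29.25
position: [0.4458, 0.1695, 0.4094]
tool_rot: [0.746, 0.666, 0.001, -0.0]
ft_force: [1.6, -0.6, 5.8]
grip_width: 0.0097
grip_force: 40.0
```

move_arm:
  commands:
    - [[0,0,0,0,0,0],[0,0,0,0,0,0],[0,0,0,0,0,0],[0,0,-0.6,0,0,0],[0,0,-1.6,0,0,0],[1.2,0,-2.4,0,0,0],[2.4,0,-2.4,0,0,0],[3.6,0,-2.4,0,0,0],[4.8,0,-2.4,0,0,0],[4.8,0,-2.4,0,0,0]]
  claw: 0.2

```text
time: 30.5
position: [0.4671, 0.3632, 0.5046]
tool_rot: [0.744, 0.668, 0.001, -0.001]
ft_force: [-0.1, -1.6, -0.2]
grip_width: 0.0348
grip_force: 0.0
```

```bash
python3 - <<'E'
from h import *
st()
c=snap('top'); c2=snap('side')
for n,cc,(u0,u1,v0,v1) in (('top',c,(215,350,155,200)),('side',c2,(240,340,160,270))):
  P=np.array([world(cc,u,v) for v in range(v0,v1) for u in range(u0,u1)]);C=cc['pixels'][v0:v1,u0:u1].reshape(-1,3).astype(int);s=(P-O)@A;t=(P-O)@N
  k=(P[:,2]>.21)&(abs(t)<.008)&(P[:,2]<.26)&(s<.22); print(n,'rail s',np.sort(s[k])[[0,1,2,3,-4,-3,-2,-1]].round(4))
  m=(P[:,2]>.225)&(C[:,2]>1.5*C[:,1])&(C[:,2]>110)&(s<.25); print('fin',m.sum(),P[m].mean(0),s[m].min(),s[m].max())
cv2.imwrite('pics/j.png',cv2.resize(c['pixels'][140:210,230:350],None,fx=6.4,fy=6.4,interpolation=cv2.INTER_CUBIC))
E
```

```text
t30.50 s0.3655 t0.0004 z0.5046 F a,n,z [-1.6, 0.1, -0.2] w0.0348 g0.0 xaxis [0.108 0.994 0.002] [0.4671 0.3632 0.5046]
top rail s [0.0313 0.0328 0.0332 0.0336 0.1891 0.19   0.1906 0.1907]
fin 37 [0.4367071  0.1618369  0.28163858] 0.035119621777675476 0.1838390641218339
side rail s [0.0346 0.037  0.038  0.0385 0.1925 0.193  0.1933 0.1933]
fin 32 [0.44500392 0.17840199 0.23769503] 0.16006296996938216 0.19330920458388823
```

View pics/j.png

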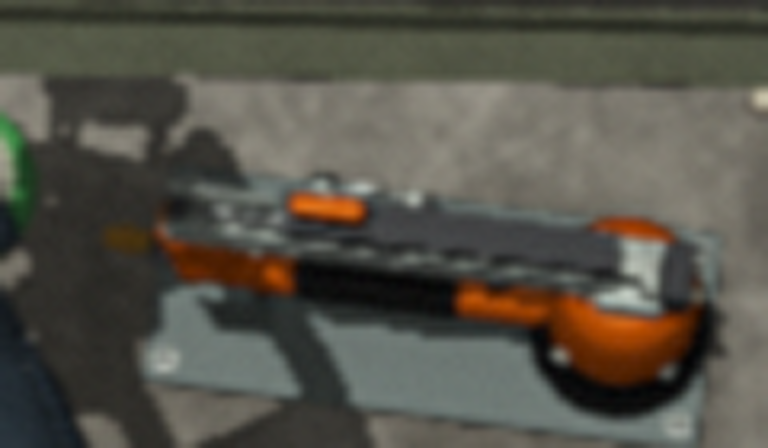

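The rail is now over the strip, with its front at the nose at crop (615,250), the fin at (327,208) and the brass follower covered. Measured travel is 146-149 mm, so to be sure of the last millimetres I push the fin from behind with the closed fingers.

```bash
python3 - <<'E'
from h import *
r=Rt(YAW); plan((mag(.225,.0005,.45),r),(mag(.225,.0005,.408),r),(mag(.205,.0005,.408),r))
E
```

```text
[-3.451, -0.008, 1.367] [-0.0006, -0.0005, 0.0015]
[-3.452, -0.007, 2.417] [-0.0006, -0.0005, 0.0015]
[-3.952, -0.008, 2.417] [-0.0006, -0.0005, 0.0015]
```

move_arm:
  commands:
    - [[-1.5,0,0.8,0,0,0],[-3.0,0,1.3,0,0,0],[-3.4,0,1.36,0,0,0],[-3.4,0,1.6,0,0,0],[-3.4,0,2.1,0,0,0],[-3.4,0,2.4,0,0,0],[-3.4,0,2.4,0,0,0]]
  claw: 1
  squeeze: 40

```text
time: 31.48
position: [0.4522, 0.2259, 0.4085]
tool_rot: [0.745, 0.667, 0.0, -0.001]
ft_force: [-0.1, -0.2, 0.2]
grip_width: -0.0003
grip_force: 0.0
```

```bash
python3 - <<'E'
from h import *
fin()
r=Rt(YAW); plan((mag(.206,.0005,.408),r),(mag(.198,.0005,.408),r))
E
```

```text
tip s 0.2278
t31.48 s0.2274 t0.0010 z0.4085 F a,n,z [-0.2, -0.1, 0.2] w-0.0003 g0.0 xaxis [0.111 0.994 0.002] [0.4522 0.2259 0.4085]
[-0.536, -0.014, 0.011] [-0.0008, -0.002, 0.0006]
[-0.736, -0.014, 0.01] [-0.0008, -0.002, 0.0006]
```

move_arm:
  commands:
    - [[-0.2,-0.01,0,0,0,0],[-0.4,-0.01,0,0,0,0],[-0.52,-0.01,0,0,0,0],[-0.58,-0.01,0,0,0,0],[-0.63,-0.01,0,0,0,0],[-0.68,-0.01,0,0,0,0],[-0.68,-0.01,0,0,0,0]]

```text
time: 32.35
position: [0.449, 0.1987, 0.4093]
tool_rot: [0.746, 0.666, 0.001, -0.0]
ft_force: [0.3, 0.3, 0.2]
grip_width: 0.0005
grip_force: 0.0
```

```bash
python3 - <<'E'
from h import *
fin()
E
```

```text
tip s 0.2005
t32.35 s0.2000 t0.0009 z0.4093 F a,n,z [0.3, 0.2, 0.2] w0.0005 g0.0 xaxis [0.112 0.994 0.003] [0.449  0.1987 0.4093]
```

move_arm:
  commands:
    - [[-0.04,0,0,0,0,0],[-0.08,0,0,0,0,0],[-0.12,0,0,0,0,0],[-0.16,0,0,0,0,0],[-0.16,0,0,0,0,0]]

```text
time: 32.98
position: [0.4484, 0.1936, 0.4094]
tool_rot: [0.746, 0.666, 0.004, -0.002]
ft_force: [1.1, 7.8, -0.4]
grip_width: 0.0004
grip_force: 4.2
```

```bash
python3 - <<'E'
from h import *
fin()
E
```

```text
tip s 0.1963
t32.98 s0.1949 t0.0009 z0.4094 F a,n,z [7.9, 0.2, -0.4] w0.0004 g4.2 xaxis [0.113 0.994 0.008] [0.4484 0.1936 0.4094]
```

move_arm:
  commands:
    - [[-0.04,0,0,0,0,0],[-0.07,0,0,0,0,0],[-0.07,0,0,0,0,0]]

```text
time: 33.35
position: [0.4482, 0.1924, 0.4095]
tool_rot: [0.747, 0.665, 0.006, -0.004]
ft_force: [-0.0, 14.6, -2.0]
grip_width: 0.0003
grip_force: 8.1
```

```bash
python3 - <<'E'
from h import *
fin()
E
```

```text
tip s 0.1961
t33.35 s0.1938 t0.0008 z0.4095 F a,n,z [14.5, -1.7, -2.0] w0.0003 g8.1 xaxis [0.115 0.993 0.014] [0.4482 0.1924 0.4095]
```

move_arm:
  commands:
    - [[-0.04,0,0,0,0,0],[-0.08,0,0,0,0,0],[-0.11,0,0,0,0,0],[-0.11,0,0,0,0,0]]

```text
time: 33.85
position: [0.4479, 0.1906, 0.4097]
tool_rot: [0.747, 0.664, 0.01, -0.007]
ft_force: [1.0, 28.5, -4.6]
grip_width: 0.0002
grip_force: 14.4
```

```bash
python3 - <<'E'
from h import *
fin()
E
```

```text
tip s 0.1958
t33.85 s0.1919 t0.0007 z0.4097 F a,n,z [28.4, -2.2, -4.6] w0.0002 g14.4 xaxis [0.117 0.993 0.023] [0.4479 0.1906 0.4097]
```

It stays solid at the stop under 28 N from behind, so the rail is shut. I withdraw clear.

move_arm:
  commands:
    - [[0.25,0,0,0,0,0],[0.6,0,0,0,0,0],[0.9,0,-0.5,0,0,0],[0.9,0,-1.5,0,0,0],[0.9,0,-2.5,0,0,0],[0.9,0,-2.5,0,0,0],[0.9,0,-2.5,0,0,0],[0.9,0,-2.5,0,0,0]]

```text
time: 34.85
position: [0.451, 0.2206, 0.5079]
tool_rot: [0.746, 0.666, -0.0, -0.001]
ft_force: [0.1, -0.5, -0.7]
grip_width: 0.0009
grip_force: 0.0
```

```bash
python3 - <<'E'
from h import *
st(); print(hand_in())
E
```

```text
t34.85 s0.2220 t0.0004 z0.5079 F a,n,z [-0.5, 0.1, -0.7] w0.0009 g0.0 xaxis [0.112 0.994 0.001] [0.451  0.2206 0.5079]
the job is handed in; nothing more can be done
None
```

The strip is loaded flat against the nose and the rail is pushed shut to its stop. It held against a 5.7 N pull, so I take the catch to be in, though I had no direct sign of the click. The arm is clear, and I handed the job in at about 35 s; the hand-in returned no verdict.

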